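# Pre-set the sprung tweezers over the pin

### The arm

A 6-joint arm with a two-finger parallel gripper is mounted at the origin on the work surface. World frame = base frame: x ahead of the robot, y to its left, z up, the work surface at z = 0. Lengths are in m, angles in degrees, forces in N, time in s.
With the tool pointing down it reaches from about 0.325 to 0.775 m from the base axis. Payload 9.3 kg.
Tool frame: the origin (TCP) lies on the centre line of the jaws, within the pads' length; the fingertips stand 17 mm ahead of it and the grasp point (between the pads) lies 2 mm behind it; y points along the fingers, z is the direction in which the jaws open and shut, and the axes are right-handed (so a half turn about y gives the same grasp; the last joint's range is limited). The gripper opens to 85 mm and grips with 20 to 120 N. Pads are 22 mm wide; open, the fingers measure 114 mm over their backs; the gripper's body (76 mm by 85 mm) begins 54 mm behind the grasp point. The pads swing forward as they close: fully open they stand 13 mm farther back than shut.
Start: joints at [65.627, 14.817, 1.232, 76.415, 0, 81.257], TCP at [0.148, 0.53, 0.248] pointing down, gripper open.
Joint ranges: [-174.27, 174.27], [-52.1, 104.24], [-59.71, 78.15], [-110.17, 111.67], [-87.03, 83.33], [-180, 180]. Speed limits (degrees/s): [127.2, 127.2, 159.86, 180, 180, 180].

### API

Orientations are given as a 3x3 rotation matrix whose columns are the frame's x, y, z axes.
In Python, from bench import read_state, viewer, ticket, spotter gives the robot as it stands.
- The arm moves only by the shell command python3 -m jog 'ROWS' [FORCE]. ROWS is a JSON object of lists of equal length, an entry for each row: "gripper": the opening in per cent of the stroke, from 0 (shut) to 100 (fully open); "dp": the shift along the world's x, y, z normalised to -1 to 1, where 1 is 0.25 m, a list of three; "turn": the turn about the world's z normalised to -1 to 1, where 1 is 2 rad. In form: {"gripper": [gripper, ...], "dp": [[tx, ty, tz], ...], "turn": [turn, ...]}. A call has 1 to 20 rows; each row is the pose to reach, as a shift and turn from the pose measured when the call began; what a row does not reach only later rows make up. A row lasts 1/10 s, in which the tool goes at most 50 mm and 8.59 degrees, less where a joint would pass 70% of its speed; a pose out of reach is approached as far as the arm can. A call with a number of a shift or a turn outside -1 to 1 is refused whole. A call with a gripper value outside its range is refused whole. The fingers move at their own pace and stop on an object; FORCE is the grip in N (left out, the last holds). Time passes only in rows, so rows that repeat a pose let the fingers close. It gives the time, the measured TCP pose, the force and the opening at its end, in the units of the state.
- read_state(): the state, without advancing time (a new reading comes with each control period).
- viewer.snapshot(name): name is "side" or "top"; returns a dict with "img" (384x512x3 uint8, red, green, blue), "K" (3x3 intrinsics, pixels), "R" (3x3) and "t" (3): a world point X has camera coordinates R X + t. Camera axes: x right, y down, z forward; pixel columns grow to the right and rows downward; lengths in m; the calibration is good to about 2 mm. A picture is of the moment at which its call begins. There is no depth.
- ticket.sign_off(): hands the job in, once; it reports no verdict.
Trained networks look in a picture, given as the dict that the camera call returned (one of the last four; its "shot" number tells which), for a name from the list of things; names that differ only in an ending like _2 or _b are one class to them, and where a whole thing is asked for, a point or a joint stands for the part that bears it (a point fixed in the world has none). Each returns a list of dicts, best first, with "p" (0 to 1); they miss things now and then, are a little off and sometimes report something else, mostly with a low value. They report only what shows in the picture. A call takes as long as a camera call. They do not tell look-alikes from the thing itself.
- spotter.trace(picture, thing): "pixels" (384x512 bool, what is visible of it) and "rect" ([left, top, width, height] in pixels, round what is visible of it).
The state is a dict: "time": time; "qpos": joint angles; "qd": joint speeds; "joint_torque": joint torques, N m; "position": TCP position; "orientation": TCP orientation; "wrist_force": force on the tool from outside, world axes, zero at the start; "moment": the same for the moment, N m; "width": opening from 0.0 (shut) to 1.0 (fully open).
Only numpy, scipy, OpenCV 4.12 (cv2) and the standard library are available. Lean on these libraries where they do the work, as an engineer would, in place of code of your own. Each camera call takes 0.05 s, during which the arm holds its last target. There are 200 camera calls.

### The job

Pick the sprung tweezers up off their rest by the two arms, carry them level to the pin stand and hold them with the tips above the pin, a few centimetres clear of it, squeezed so that the sprung tip lines up with the black rider on the gauge bar. Keep that gap steady there for at least two seconds and finish still holding it, with nothing put down or let go. Leave the pin, its stand and the other things alone.

Things in the scene. Friction and masses are not known exactly. Their poses are not given: they have to be found in the camera images.
- tweezers: Steel tweezers 180 mm long, about 105 g, lying flat on the rest. Origin: on the underside, mid-width, 3 mm behind mid-length; x points to the tips, y to the sprung arm, z up. Black back block 34 x 44 x 18 mm centred at x -74 mm. Stiff arm: straight along x, 5 mm thick, centre plane y -14.5 mm, z 1 to 17 mm. Sprung arm: alike, pivot at x -75, y +14.5 mm. Tips 4 mm thick. Centre of mass near x 15 mm.
- grip (a point): Good place to squeeze, between the arms (dark cross lines on their top edges): tweezers x 15, y 0, z 9 mm; 59 mm above the table at the start. Here the arms measure 46 mm over their outsides when open (y -17 to +29 mm), 27 to 39 mm at the marked gaps. The rest leaves free space under the arms from tweezers x -40 to +63 mm, down to 8 mm above the table.
- stiff_tip (a point): Centre of the stiff arm's tip: tweezers x 70, y -14.5, z 9 mm.
- sprung_tip (a point): Centre of the sprung arm's tip, 145 mm along that arm from its pivot, z 9 mm. It is to be lined up, across the tweezers (their y), with point rider.
- jaw (a point): Fixed point of the tweezers between the tips: tweezers x 70, y -1, z 9 mm. This is the point to bring above the pin.
- rider (a point): Centre of the black rider (16 x 4 x 13 mm) that marks the wanted place of the sprung tip. It stands on the gauge bar (aluminium, 12 x 55 x 6 mm), which is fixed to the stiff arm and crosses just in front of the sprung tip. At tweezers x 80 mm, y -14.5 mm + the value of joint mark.
- mark (a joint): Place of the rider along the gauge bar (m) = the wanted distance between the centres of the two tips. 18 to 36 mm; stiff, stays where it is.
- squeeze (a joint): Angle (rad) by which the sprung arm is pressed in: 0 open against its stop (arm turned 0.13 rad outward), at most 0.26. Distance between the tip centres = 29 mm + 145 mm x sin(0.13 - value), 48 mm when open. Sprung: about 5 N at the squeezing place at first, 10 N at the narrowest marks.
- rest: Fixed rest: grey base plate 210 x 80 x 8 mm with two clear plastic cross pieces 76 mm wide on brass legs, top at 50 mm, at x -90 to -46 mm and 69 to 91 mm. Origin under the base's centre, axes as the tweezers lie on it within about 5 mm.
- pin_stand: Fixed stand: clear plastic plate 80 x 80 mm on four brass legs, top 51 mm above the table, a hole in the middle with the pin in it. Origin under its centre.
- pin: Plain white round pin, 12 mm in diameter, standing loose in the pin stand, its top 90 mm above the table. Origin: centre of its lower end, 6 mm above the table.
- bracket: Bystander: blue C-shaped plastic bracket 60 x 50 x 85 mm, origin at the centre of its underside.
- plug: Bystander: yellow plug, 32 mm in diameter, 50 mm high, origin at the centre of its underside.
- tray: Bystander: low open grey tray 120 x 90 x 30 mm, origin at the centre of its underside.
There are look-alikes about, which are no part of the job. What is shaped like the rest but pink is not meant.

How it is judged (in metres and radians):
On the way, in this order (a step that is already met when the one before it is completed fails the run):
1. the tweezers are lifted clear of their rest in the fingers (height (world z) of tweezers above 0.075 m and contact force between the fingers and tweezers above 1 N and contact force between tweezers and rest below 0.05 N), for 0.2 s.
2. the tweezers are held steady and level above the pin with the sprung tip at the rider for 2 s (y of sprung_tip in the frame of rider between -0.003 and 0.003 m and horizontal distance between jaw and pin below 0.025 m and height (world z) of jaw between 0.1 and 0.2 m and angle between tweezers's own z axis and vertical below 0.3 rad and contact force between the fingers and tweezers above 1 N and contact force between tweezers and rest below 0.05 N and contact force between tweezers and pin below 0.05 N and contact force between tweezers and pin_stand below 0.05 N and linear speed of tweezers below 0.03 m/s and velocity of joint squeeze between -0.1 and 0.1 rad/s), for 2 s.
At the end, for the whole second after the job is handed in: Fingers hold the tweezers still, level to 0.3 rad, touching neither rest, pin nor stand; site jaw within 25 mm of the pin's axis and 100 to 200 mm above the table; across the tweezers the sprung tip is within 3 mm of the rider, unmoving; pin moved under 8 mm, bystanders under 30 mm (all of step 2 and distance of pin from where it was at the start of the episode below 0.008 m and distance of each of bracket, plug, tray from where it was at the start of the episode below 0.03 m); the arm keeps its last pose, push and grip.
It fails at once if the pin is disturbed (distance of pin from where it was at the start of the episode above 0.012 m).
It fails at once if a bystander is knocked (distance of any of bracket, plug, tray from where it was at the start of the episode above 0.03 m).
It also fails if it takes over 38 s, if anything falls off the work surface, if the arm or the gripper's body presses on something with over 40 N, if the wrist force passes 120 N, or if a joint passes its speed limit or range.

## Working session

There is one attempt and no reset: what is moved stays moved. The work goes in short steps, Python scripts to look and compute and a shell command to move; the robot and the scene stay as the last step left them, time stands still between calls to the robot, and variables do not carry over. Pictures are saved under pics/ and viewed, about 8 in all and at most 12, crops included, and the job is handed in when it is done.

```bash
mkdir -p pics; cat > h.py <<'E'
import numpy as np, cv2
from bench import read_state, viewer, ticket, spotter
def save(s,name,crop=None,scale=1):
    im=s["img"][:,:,::-1]
    if crop: l,t,w,h=crop; im=im[t:t+h,l:l+w]
    cv2.imwrite("pics/"+name,cv2.resize(im,None,fx=scale,fy=scale,interpolation=cv2.INTER_CUBIC))
def ray(s,uv,z):
    d=s["R"].T@np.linalg.inv(s["K"])@np.array([uv[0],uv[1],1.]); c=-s["R"].T@s["t"]
    return c+d*(z-c[2])/d[2]
def proj(s,X):
    p=s["K"]@(s["R"]@np.array(X,float)+s["t"]); return p[:2]/p[2]
E
python3 - <<'E'
from h import *
a=viewer.snapshot("top");b=viewer.snapshot("side")
im=np.vstack([a["img"],b["img"]])
save({"img":a["img"]},"top0.png",None,1.5);save(b,"side0.png",None,1.5)
for s,n in((a,"top"),(b,"side")):
    print(n,"cam",(-s["R"].T@s["t"]).round(3),s["K"][0,0])
    for t in("tweezers","rest","pin_stand","pin","rider","bracket","plug","tray"):
        for r in spotter.trace(s,t)[:4]:
            print(t,round(r["p"],2),r["rect"],np.argwhere(r["pixels"]).mean(0)[::-1].round(1))
print(read_state())
E
```

```text
top cam [0.323 0.003 1.459] 441.2331434534596
tweezers 0.81 [298.6, 170.0, 21.2, 59.1] [309.8 206.1]
rest 0.94 [323.6, 249.9, 39.5, 68.8] [341.  285.6]
rest 0.89 [295.8, 165.6, 28.7, 68.0] [309.1 199.6]
rest 0.74 [318.9, 81.7, 41.4, 62.8] [336.8 112.7]
pin_stand 0.62 [210.6, 171.3, 27.7, 27.9] [224.3 184.7]
rider 0.73 [361.4, 173.5, 33.2, 41.8] [378.7 193.7]
bracket 0.84 [262.9, 113.5, 17.0, 23.7] [269.9 122.5]
plug 0.43 [132.1, 180.5, 11.2, 12.7] [138.  186.9]
tray 0.79 [362.0, 174.8, 32.5, 40.7] [378.5 193.8]
tray 0.43 [261.3, 111.4, 19.0, 24.7] [269.9 123.4]
side cam [0.344 1.145 0.841] 473.3860484559407
tweezers 0.81 [243.7, 155.6, 51.8, 14.7] [271.1 161.5]
tweezers 0.69 [175.2, 167.2, 27.4, 31.3] [184.1 182. ]
rest 0.97 [158.7, 136.9, 60.9, 29.1] [188.7 153.7]
rest 0.88 [321.4, 146.5, 65.7, 28.6] [355.2 161.2]
rest 0.86 [236.8, 165.5, 65.1, 19.2] [271.  174.8]
rest 0.41 [221.3, 282.3, 17.2, 22.3] [229.2 295.3]
pin_stand 0.75 [226.3, 200.6, 36.8, 36.8] [244.5 218.5]
pin 0.58 [241.4, 202.1, 8.5, 22.5] [244.6 206.9]
bracket 0.65 [176.0, 165.2, 25.6, 34.4] [184.2 182.1]
plug 0.85 [2
[... 160 characters left out ...]
e+00, 7.64153611e+01,
       9.02823930e-04, 8.12563683e+01]), 'qd': array([ 0.06732089, -0.104945  ,  0.0097749 , -0.02138201,  0.03250885,
        0.06506366]), 'joint_torque': array([ 1.29716926e-03, -5.55373442e+01,  3.44731736e+01,  1.33489262e-03,
       -1.20535465e-04,  1.50643820e-05]), 'position': array([0.14817575, 0.52967297, 0.24831397]), 'orientation': array([[ 9.63028797e-01,  1.50258174e-05,  2.69398469e-01],
       [-2.69398470e-01,  7.13516273e-05,  9.63028795e-01],
       [-4.75172438e-06, -9.99999997e-01,  7.27616040e-05]]), 'wrist_force': array([ 0.82458879, -0.49896136, -0.37996989]), 'moment': array([ 0.01402368, -0.00630658, -0.04269171]), 'width': 0.9990163068352416}
```

View pics/top0.png

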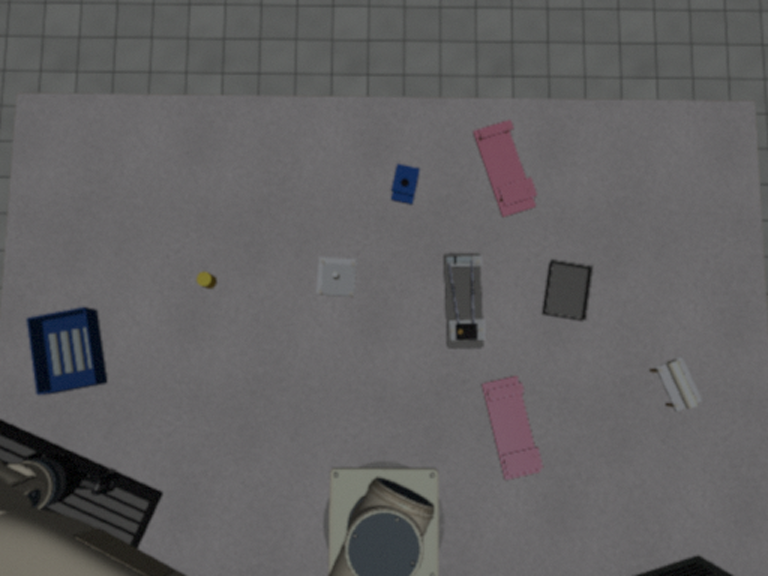

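View pics/side0.png

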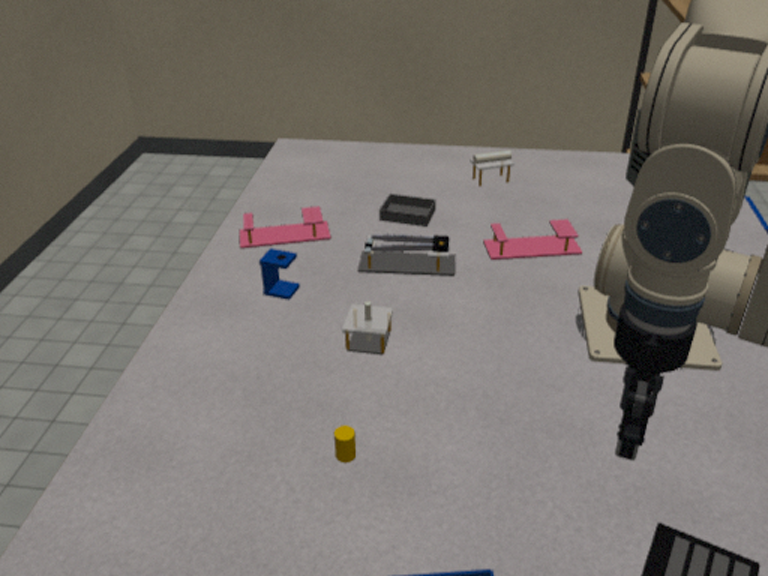

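Candidates: grey rest with tweezers at top (309,200); pink rests at top (337,113) and (341,286); a white bench at top (450,256). By the description I choose the grey one carrying the tweezers. Next is a close crop.

```bash
python3 - <<'E'
from h import *
a=viewer.snapshot("top");b=viewer.snapshot("side")
A=cv2.resize(a["img"][162:237,285:335],None,fx=7.5,fy=7.5,interpolation=cv2.INTER_CUBIC)
B=cv2.resize(b["img"][145:188,235:305],None,fx=6,fy=6,interpolation=cv2.INTER_CUBIC)
c=np.zeros((A.shape[0],A.shape[1]+B.shape[1],3),np.uint8);c[:,:A.shape[1]]=A;c[:B.shape[0],A.shape[1]:]=B
P=cv2.resize(a["img"][165:205,203:243],None,fx=7,fy=7,interpolation=cv2.INTER_CUBIC)
c[B.shape[0]:B.shape[0]+280,A.shape[1]:A.shape[1]+280]=P
cv2.imwrite("pics/crop1.png",cv2.convertScaleAbs(c[:,:,::-1],alpha=1.6))
np.save("a.npy",a,allow_pickle=True);np.save("b.npy",b,allow_pickle=True)
print(c.shape)
for uv in((309,172),(309,222)): print(ray(a,uv,.06).round(4))
print("pin",ray(a,(335.5/1.5,275/1.5),.09),"stand c",ray(a,(224.3,184.7),.051))
E
```

```text
(562, 795, 3)
[ 0.5629 -0.1689  0.06  ]
[ 0.4022 -0.1681  0.06  ]
pin [0.51912774 0.10236216 0.09      ] stand c [0.52028668 0.10306759 0.051     ]
```

View pics/crop1.png

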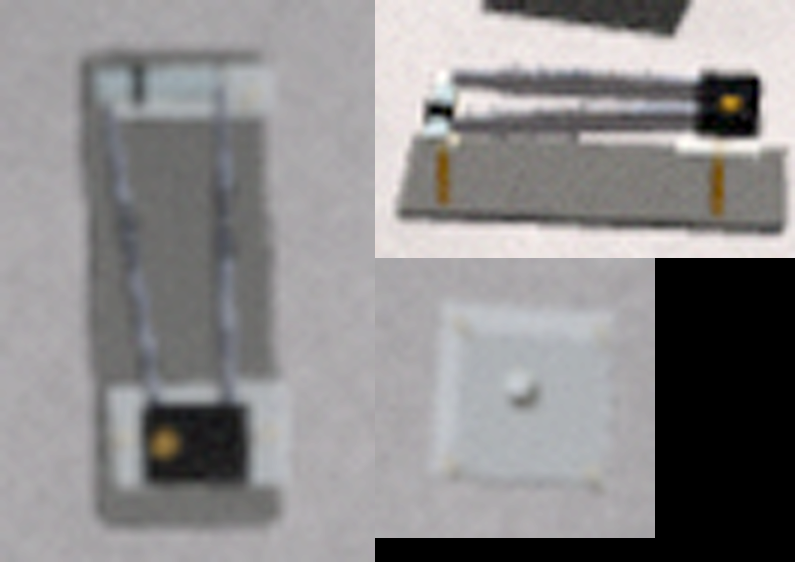

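The crop confirms the choice. The steel tweezers lie on the grey rest with tips up (+x) and the black block at crop (195,443). The sprung arm with its brass pivot (165,442) is on the left (+y), and the rider is at crop (137,82). The pin shows at the stand's centre. Next: fit the pose.

```bash
python3 - <<'E'
from h import *
a=np.load("a.npy",allow_pickle=True).item();b=np.load("b.npy",allow_pickle=True).item()
px=lambda x,y:np.array([285+(x+.5)/7.5-.5,162+(y+.5)/7.5-.5])
blk=ray(a,px(195,443),.068);s1=ray(a,px(221,90),.067);s2=ray(a,px(230,398),.067);rd=ray(a,px(137,82),.066);piv=ray(a,px(165,442),.068)
t1=ray(a,px(108,105),.067);t2=ray(a,px(153,400),.067)
for n,v in dict(blk=blk,s1=s1,s2=s2,rd=rd,piv=piv,t1=t1,t2=t2).items(): print(n,v.round(4))
d=s1-s2;yaw=np.arctan2(d[1],d[0]);e=t1-t2
print("yaw",np.degrees(yaw),"sprung",np.degrees(np.arctan2(e[1],e[0])-yaw))
R=np.array([[np.cos(yaw),-np.sin(yaw)],[np.sin(yaw),np.cos(yaw)]])
loc=lambda X,o:R.T@(X[:2]-o)
o=blk[:2]-R@[-.074,0]
for n,v in dict(s1=s1,s2=s2,rd=rd,piv=piv,t1=t1,t2=t2).items(): print(n,loc(v,o).round(4))
print("o",o,"grip",o+R@[.015,.006])
print("side check block", proj(b,[*blk[:2],.059]),"grip",proj(b,[*(o+R@[.015,.0]),.059]))
print("pin side",proj(b,[.519,.1025,.09]), "from side",ray(b,(244.8,202),.09),ray(b,(244.5,218.5),.045))
E
```

```text
blk [ 0.4061 -0.1721  0.068 ]
s1 [ 0.5568 -0.1841  0.067 ]
s2 [ 0.4253 -0.1871  0.067 ]
rd [ 0.56   -0.1484  0.066 ]
piv [ 0.4064 -0.1595  0.068 ]
t1 [ 0.5498 -0.1359  0.067 ]
t2 [ 0.4241 -0.1546  0.067 ]
yaw 1.3031361276630165 sprung 7.165808740147369
s1 [ 0.0764 -0.0154]
s2 [-0.0552 -0.0154]
rd [0.0804 0.0202]
piv [-0.0734  0.0126]
t1 [0.0705 0.0329]
t2 [-0.0556  0.0171]
o [ 0.48007276 -0.17044064] grip [ 0.49493242 -0.16410106]
side check block [294.18525664 161.9447602 ] grip [266.70699907 160.70073107]
pin side [246.69903651 200.87317006] from side [0.52336031 0.10832901 0.09      ] [0.52305241 0.123483   0.045     ]
```

```bash
python3 -m jog '{"gripper":[100,100,100,100,100,100],"dp":[[0.48,-1,0],[0.48,-1,0],[0.48,-1,0],[0.48,-1,0],[0.48,-1,0],[0.48,-1,0]],"turn":[0.148,0.148,0.148,0.148,0.148,0.148]}'
python3 -m jog '{"gripper":[100,100,100,100,100,100],"dp":[[0.48,-1,0],[0.48,-1,0],[0.48,-1,0],[0.48,-1,0],[0.48,-1,0],[0.48,-1,0]],"turn":[0,0,0,0,0,0]}'
```

```text
time: 1.6
position: [0.2686, 0.2773, 0.2485]
orientation: [[1.0, 0.001, -0.022], [0.022, 0.0, 1.0], [0.001, -1.0, -0.0]]
wrist_force: [0.8, -1.0, -0.3]
width: 1.004
time: 2.2
position: [0.3896, 0.0243, 0.2487]
orientation: [[1.0, 0.002, -0.02], [0.02, -0.001, 1.0], [0.002, -1.0, -0.001]]
wrist_force: [0.4, 1.3, -0.0]
width: 1.004
```

```bash
python3 -m jog '{"gripper":[100,100,100,100,100,100,100],"dp":[[0.42,-0.754,-0.36],[0.42,-0.754,-0.36],[0.42,-0.754,-0.36],[0.42,-0.754,-0.36],[0.42,-0.754,-0.36],[0.42,-0.754,-0.36],[0.42,-0.754,-0.36]],"turn":[0,0,0,0,0,0,0]}'
python3 - <<'E'
from h import *
b=viewer.snapshot("side");a=viewer.snapshot("top")
A=cv2.resize(a["img"][162:237,275:345],None,fx=5,fy=5,interpolation=cv2.INTER_CUBIC)
B=cv2.resize(b["img"][110:185,230:315],None,fx=5,fy=5,interpolation=cv2.INTER_CUBIC)
cv2.imwrite("pics/c2.png",cv2.convertScaleAbs(np.hstack([A,B])[:,:,::-1],alpha=1.6))
p=read_state()["position"];print(p,"tcp side",proj(b,p),"tip",proj(b,p-[0,0,.01]))
E
```

```text
time: 2.9
position: [0.4944, -0.1646, 0.158]
orientation: [[1.0, 0.0, -0.018], [0.018, 0.0, 1.0], [0.0, -1.0, 0.0]]
wrist_force: [-0.3, -0.7, -0.2]
width: 0.999
[ 0.49433618 -0.16353849  0.15909907] tcp side [266.68407258 134.08061844] tip [266.6859067  136.93651026]
```

View pics/c2.png

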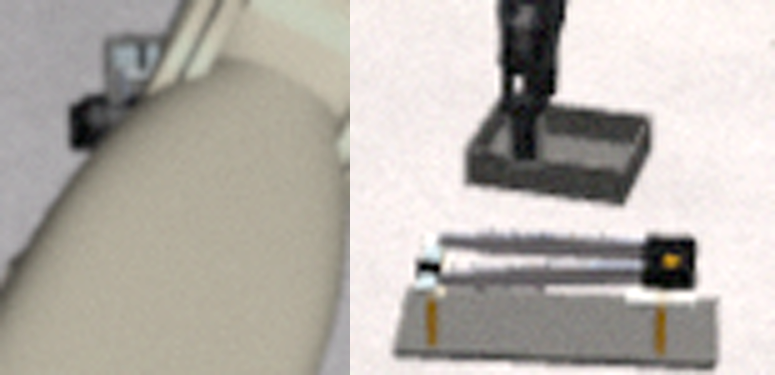

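The side view shows the fingers over the grip place (crop 523,150 against block at 670,262), as predicted to within 2 mm; the top view is blocked by the arm. Going down.

```bash
python3 -m jog '{"gripper":[100,100,100,100,100],"dp":[[0,0,-0.15],[0,0,-0.3],[0,0,-0.42],[0,0,-0.42],[0,0,-0.42]],"turn":[0,0,0,0,0]}' 30
python3 -m jog '{"gripper":[60,60,60,60,60,54,54,54],"dp":[[0,0,0],[0,0,0],[0,0,0],[0,0,0],[0,0,0],[0,0,0],[0,0,0],[0,0,0]],"turn":[0,0,0,0,0,0,0,0]}' 30
python3 -m jog '{"gripper":[50,50,50,48,48,48],"dp":[[0,0,0],[0,0,0],[0,0,0],[0,0,0],[0,0,0],[0,0,0]],"turn":[0,0,0,0,0,0]}' 30
```

```text
time: 3.5
position: [0.4945, -0.1629, 0.0554]
orientation: [[1.0, 0.002, -0.021], [0.021, -0.001, 1.0], [0.002, -1.0, -0.001]]
wrist_force: [-1.1, -0.1, 0.3]
width: 0.999
time: 4.3
position: [0.4946, -0.1632, 0.0556]
orientation: [[1.0, 0.002, -0.021], [0.021, -0.001, 1.0], [0.002, -1.0, -0.001]]
wrist_force: [-1.6, -1.6, 4.1]
width: 0.543
time: 4.9
position: [0.495, -0.1638, 0.056]
orientation: [[1.0, 0.003, -0.021], [0.021, -0.002, 1.0], [0.003, -1.0, -0.003]]
wrist_force: [0.2, -4.0, 7.4]
width: 0.48
```

```bash
python3 -m jog '{"gripper":[48,48,48,48,48,48,48,48,48],"dp":[[0,0,0.03],[0,0,0.07],[0,0,0.14],[0,0,0.22],[0,0,0.3],[0,0,0.36],[0,0,0.36],[0,0,0.36],[0,0,0.36]],"turn":[0,0,0,0,0,0,0,0,0]}'
python3 - <<'E'
from h import *
b=viewer.snapshot("side");a=viewer.snapshot("top")
A=cv2.resize(a["img"][155:230,275:345],None,fx=5,fy=5,interpolation=cv2.INTER_CUBIC)
B=cv2.resize(b["img"][110:185,230:315],None,fx=5,fy=5,interpolation=cv2.INTER_CUBIC)
cv2.imwrite("pics/c3.png",cv2.convertScaleAbs(np.hstack([A,B])[:,:,::-1],alpha=1.6))
E
```

```text
time: 5.8
position: [0.4946, -0.1634, 0.1452]
orientation: [[1.0, 0.002, -0.021], [0.021, -0.002, 1.0], [0.002, -1.0, -0.002]]
wrist_force: [0.4, -1.6, -1.1]
width: 0.486
```

View pics/c3.png

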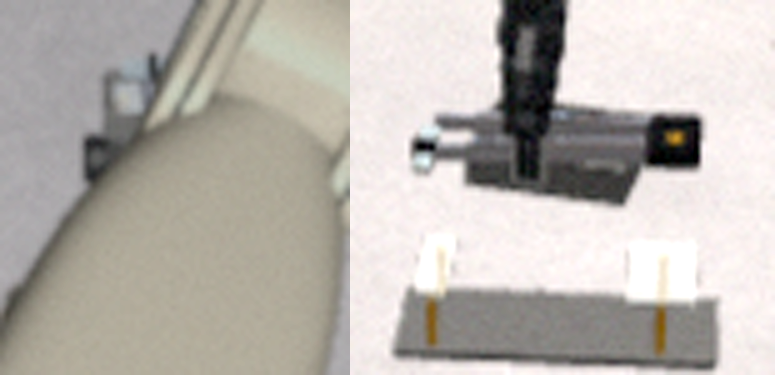

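Lifted level and clear of the rest (side crop: arms at row ~135, empty rest below). I'll carry the tweezers to the pin with the tips turned to +y, so the side camera faces the gauge.

```bash
python3 -m jog '{"gripper":[48,48,48,48,48,48,48,48,48,48,48,48,48,48,48,48,48,48],"dp":[[0.00,0.03,0],[0.01,0.08,0],[0.02,0.15,0],[0.03,0.23,0],[0.04,0.32,0],[0.05,0.41,0],[0.06,0.5,0],[0.07,0.58,0],[0.08,0.66,0],[0.09,0.73,0],[0.09,0.78,0],[0.09,0.82,0],[0.09,0.845,0],[0.09,0.854,0],[0.09,0.854,0],[0.09,0.854,0],[0.09,0.854,0],[0.09,0.854,0]],"turn":[0.02,0.06,0.12,0.19,0.26,0.33,0.4,0.47,0.53,0.59,0.65,0.7,0.74,0.765,0.774,0.774,0.774,0.774]}'
python3 - <<'E'
from h import *
B=[viewer.snapshot("side") for _ in range(6)];a=viewer.snapshot("top");b=B[0]
m=np.mean([x["img"].astype(float) for x in B],0).astype(np.uint8)
np.save("b.npy",b,allow_pickle=True);np.save("m.npy",m)
p=proj(b,[.521,.12,.148]).astype(int);print(p)
q=(p-[20,20]);np.save("q.npy",q)
B=cv2.resize(m[q[1]:q[1]+40,q[0]:q[0]+40],None,fx=12,fy=12,interpolation=cv2.INTER_CUBIC)
t=proj(a,[.521,.12,.148]).astype(int);r=t-[26,30];print(r)
A=cv2.resize(a["img"][r[1]:r[1]+80,r[0]:r[0]+52],None,fx=6,fy=6,interpolation=cv2.INTER_CUBIC)
cv2.imwrite("pics/c4.png",cv2.convertScaleAbs(np.hstack([A,B])[:,:,::-1],alpha=1.5))
E
```

```text
time: 7.7
position: [0.5171, 0.0498, 0.1451]
orientation: [[0.003, 0.002, -1.0], [1.0, 0.002, 0.003], [0.002, -1.0, -0.002]]
wrist_force: [-0.3, 0.4, -1.7]
width: 0.482
[244 186]
[190 149]
```

View pics/c4.png

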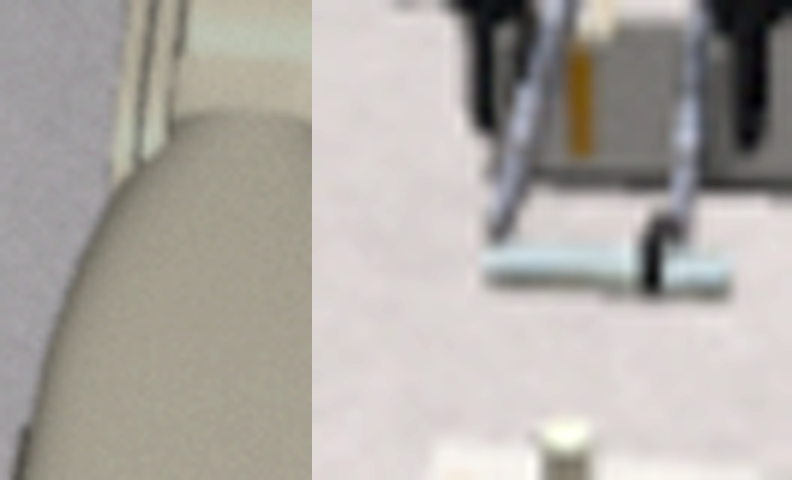

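The side view looks straight at the gauge: stiff tip at crop (500,232), sprung tip at (682,228), rider at (655,255). The pin is below, at (568,440). The sprung tip is still outside the rider, so I'll calculate the gap.

```bash
cat > meas.py <<'E'
from h import *
def run(b,q,st,sp,rd,bl,br,sc=12,off=312):
    P=lambda p:np.array([q[0]+(p[0]-off+.5)/sc-.5,q[1]+(p[1]+.5)/sc-.5])
    S=ray(b,P(st),.1565);T=ray(b,P(sp),.1565);D=ray(b,P(rd),.15);D2=ray(b,P(rd),.156)
    L=ray(b,P(bl),.148);Rr=ray(b,P(br),.148)
    for n,v in dict(stiff=S,sprung=T,rider=D,rider2=D2,barL=L,barR=Rr).items(): print(n,v.round(4))
    print("tip gap",S[0]-T[0],"mark",S[0]-D[0],"sprung-rider y",D[0]-T[0],"bar",L[0]-Rr[0])
E
python3 - <<'E'
from meas import *
b=np.load("b.npy",allow_pickle=True).item();q=np.load("q.npy");print(q)
run(b,q,(500,232),(682,226),(653,258),(485,262),(733,272))
p=lambda u:((proj(b,u)-q+.5)*12-.5+[312,0]).round()
# predicted points for tweezers origin such that gripper centre y=3.5
o=np.array([.517+.0035,.035,.1395])
for n,v in dict(stiffback=(-57,-14.5,17),stiff=(74,-14.5,17),pivot=(-75,14.5,18),rider33=(80,18.5,9),barL=(86,-20,3)).items():
    v=np.array(v)/1e3; print(n,p(o+[-v[1],v[0],v[2]]))
print("pin top",((np.array([568,430])-[312,0])/12+q), ray(b,((568-312)/12+q[0],430/12+q[1]),.09))
E
```

```text
[224 166]
stiff [0.5338 0.1255 0.1565]
sprung [0.4946 0.1186 0.1565]
rider [0.5006 0.1222 0.15  ]
rider2 [0.4993 0.1311 0.156 ]
barL [0.5375 0.125  0.148 ]
barR [0.4829 0.1227 0.148 ]
tip gap 0.03920029659926477 mark 0.0331812659021693 sprung-rider y 0.006019030697095473 bar 0.05458523998839704
stiffback [ 594. -105.]
stiff [507. 191.]
pivot [ 724. -139.]
rider33 [651. 245.]
barL [475. 272.]
pin top [245.33333333 201.83333333] [0.52203263 0.10739099 0.09      ]
```

```bash
python3 -m jog '{"gripper":[46,44.5,43.5,43.5,43.5,43.5],"dp":[[0,0,0],[0,0,0],[0,0,0],[0,0,0],[0,0,0],[0,0,0]],"turn":[0,0,0,0,0,0]}'
cat > ov.py <<'E'
from h import *
import sys
def shoot(n):
    B=[viewer.snapshot("side") for _ in range(6)];b=B[0]
    m=np.mean([x["img"].astype(float) for x in B],0).astype(np.uint8)
    np.save("b.npy",b,allow_pickle=True);np.save("m.npy",m); return b,m
def overlay(b,m,o,yaw,W,mark,name,q=(222,164),sz=(40,36),sc=15):
    g=29+145*(W-34)/90; al=np.arcsin((W-34)/90)
    im=cv2.resize(m[q[1]:q[1]+sz[1],q[0]:q[0]+sz[0]],None,fx=sc,fy=sc,interpolation=cv2.INTER_CUBIC)
    im=cv2.convertScaleAbs(im,alpha=1.5)[:,:,::-1].copy()
    c,s=np.cos(yaw),np.sin(yaw)
    def P(v):
        v=np.array(v)/1e3
        return tuple(((proj(b,[o[0]+c*v[0]-s*v[1],o[1]+s*v[0]+c*v[1],o[2]+v[2]])-q+.5)*sc-.5).round().astype(int).tolist())
    L=lambda A,B,col:cv2.line(im,P(A),P(B),col,1)
    for y in(-17,-12): L((-50,y,17),(72,y,17),(0,0,255))
    for t in(-2.5,2.5): 
        f=lambda r,z:(-75+r*np.cos(al),14.5+r*np.sin(al)+t,z)
        L(f(20,17),f(147,17),(0,160,0))
    y=-14.5+mark
    for z in(3,16): cv2.polylines(im,[np.array([P(k) for k in((72,y-2,z),(88,y-2,z),(88,y+2,z),(72,y+2,z))])],True,(255,0,0),1)
    cv2.imwrite("pics/"+name,im); print("pred gap",g)
E
python3 - <<'E'
from ov import *
b,m=shoot(0);s=read_state();print(s["width"],s["position"],s["wrist_force"])
W=s["width"]*85
overlay(b,m,[.517-.017+W/2000+.0,.035,.1395],np.radians(90.2),W,33.5,"ov1.png")
E
```

```text
time: 8.65
position: [0.5171, 0.0499, 0.1451]
orientation: [[0.002, 0.002, -1.0], [1.0, 0.002, 0.002], [0.002, -1.0, -0.002]]
wrist_force: [0.2, -0.4, 0.0]
width: 0.44
0.4360700264598495 [0.5170952  0.04988084 0.14515322] [-0.41902969 -0.18672645 -1.58011034]
pred gap 33.93958973464049
```

View pics/ov1.png

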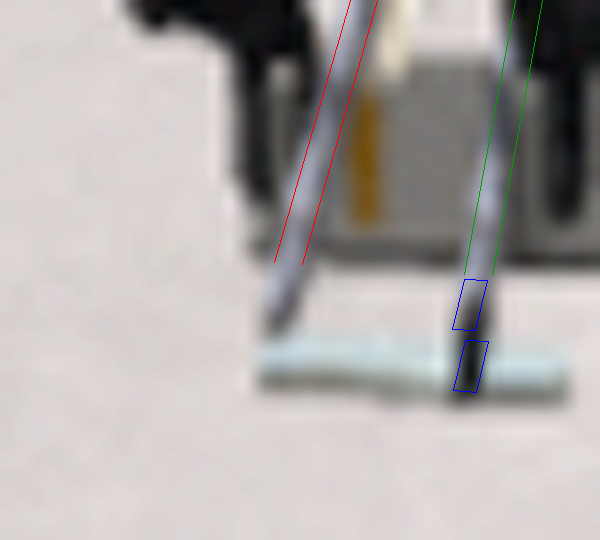

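```bash
python3 - <<'E'
from ov import *
b=np.load("b.npy",allow_pickle=True).item();m=np.load("m.npy")
print("pred block at lift",proj(b,[.406,-.172,.1485]),"obs ~(294.4,138)")
c,s=0,1
for n,v in dict(orig=[.5186,.035,.1395],fwd=[.5205,.045,.1395],low=[.5186,.037,.1315]).items():
    print(n,[ (((proj(b,[v[0]+.0145,v[1]+.073,v[2]+z])-[222,164]+.5)*15).round()) for z in(.017,.013)], "bar front L,R low", [((proj(b,[v[0]-y,v[1]+.086,v[2]+.0])-[222,164]+.5)*15).round() for y in (-.02,.035)])
W=37.06
overlay(b,m,[.5200,.045,.1360],np.radians(90.2),W,33.5,"ov2.png")
E
```

```text
pred block at lift [295.11217659 137.2941555 ] obs ~(294.4,138)
orig [array([286., 267.]), array([286., 286.])] bar front L,R low [array([246., 385.]), array([555., 405.])]
fwd [array([266., 297.]), array([267., 316.])] bar front L,R low [array([226., 416.]), array([537., 436.])]
low [array([285., 311.]), array([286., 329.])] bar front L,R low [array([246., 429.]), array([554., 449.])]
pred gap 33.93000000000001
```

View pics/ov2.png

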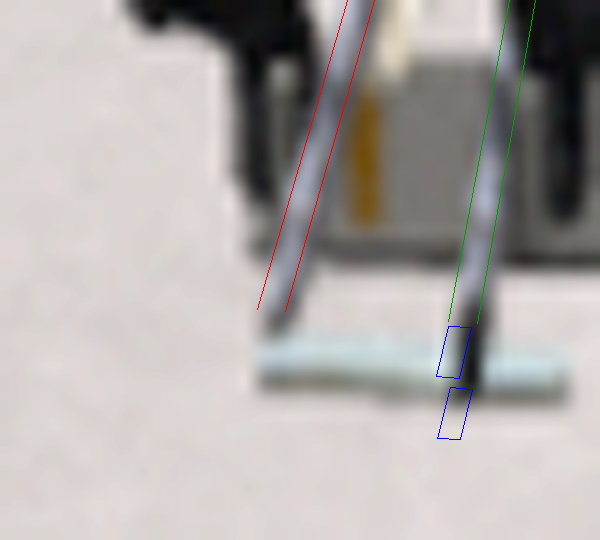

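```bash
python3 - <<'E'
from h import *
m=np.load("m.npy")[164:200,222:262].astype(float)
g=m.mean(2); np.set_printoptions(linewidth=200)
print("cols 26..37"); 
for r in range(14,29): print(r,g[r,15:22].round().astype(int),g[r,26:38].round().astype(int))
E
```

```text
cols 26..37
14 [144 112  82  69  95  87  67] [ 77  79  78  79  77  87 102  67  47  56  46  29]
15 [142 117  83  71  95  71  66] [78 80 80 78 79 87 83 60 47 57 60 61]
16 [142 105  64  78 100  70  57] [60 61 60 59 60 98 85 58 43 51 58 66]
17 [141 125  96 100  99  78  87] [ 72  70  59  51  63 103  82  58  40  37  44  46]
18 [139 139 128 115  90  89 122] [124 123 116 115 111 112  85 110 115 116 114 115]
19 [138 138 132 110  74 113 135] [144 142 143 142 126  90  83 134 146 147 146 146]
20 [141 140 119  86  71 128 140] [142 142 143 142 111  54  73 134 146 145 146 146]
21 [143 140 110  67  95 133 141] [140 141 142 141  92  36  67 134 146 146 145 144]
22 [143 143 116 100 124 138 139] [140 140 140 141  82  22  83 132 143 143 144 143]
23 [141 142 139 135 140 142 140] [141 140 139 141  79  22  94 134 141 141 141 145]
24 [143 143 121 111 114 114 114] [130 137 143 145  79  17 113 140 142 143 142 135]
25 [146 144  99  81  84  86  83] [ 98 108 112 115  62  22  95 108 109 110 112 108]
26 [144 142 128 122 121 123 120] [ 97 103 104  94  56  54  78  79  79  81  84  99]
27 [144 144 143 144 144 144 143] [131 135 136 128 117 120 125 125 125 126 126 130]
28 [145 144 144 143 144 144 142] [143 145 146 145 146 145 145 147 148 148 149 147]
```

Fit result: the wanted gap is about 34.8 mm (35.0 from the top view), and the current gap is 33.4–33.9 mm. I'll open slightly to 44.4 %, shift 4 mm back over the pin and hold.

```bash
python3 -m jog '{"gripper":[44,44.4,44.4,44.4,44.4,44.4],"dp":[[0,-0.01,0],[0,-0.016,0],[0,-0.016,0],[0,-0.016,0],[0,-0.016,0],[0,-0.016,0]],"turn":[0,0,0,0,0,0]}'
python3 - <<'E'
from ov import *
b,m=shoot(0);s=read_state();print(s["width"],s["position"],s["wrist_force"])
W=s["width"]*85
overlay(b,m,[.517+.0045+.0010,.036,.1365],np.radians(90.2),W,34.8,"ov3.png")
g=m[164:200,222:262].astype(float).mean(2)
for r in range(16,27): print(r,g[r,15:22].round().astype(int),g[r,28:36].round().astype(int))
E
```

```text
time: 9.55
position: [0.5171, 0.0459, 0.1452]
orientation: [[0.002, 0.002, -1.0], [1.0, 0.002, 0.002], [0.002, -1.0, -0.002]]
wrist_force: [-0.5, 0.4, -0.8]
width: 0.443
0.4405892531669638 [0.51707716 0.04592566 0.14514468] [ 0.27651624  0.60246682 -0.65600128]
pred gap 34.55847272536476
16 [142 105  63  89 103  71  56] [59 60 59 90 97 65 50 53]
17 [139 125  92  99  89  86  89] [57 51 50 95 93 66 46 43]
18 [139 141 126 113  81 116 129] [117 115 111  95  84 113 116 114]
19 [139 137 121  93  77 128 138] [142 142 127  73  63 131 144 146]
20 [141 140 110  69  67 128 140] [141 142 117  55  48 131 145 146]
21 [144 142 113  88 107 135 140] [142 142  98  38  79 133 144 146]
22 [141 141 129 125 137 141 140] [140 140  78  21  95 135 142 142]
23 [140 142 120 114 115 116 121] [145 146  79  22 114 140 141 141]
24 [144 144 104  86  82  84  88] [116 112  61  11  96 110 113 114]
25 [144 142 127 123 118 119 118] [89 87 44 11 72 81 83 82]
26 [143 141 143 141 142 142 144] [126 126 113 108 121 124 126 123]
```

View pics/ov3.png

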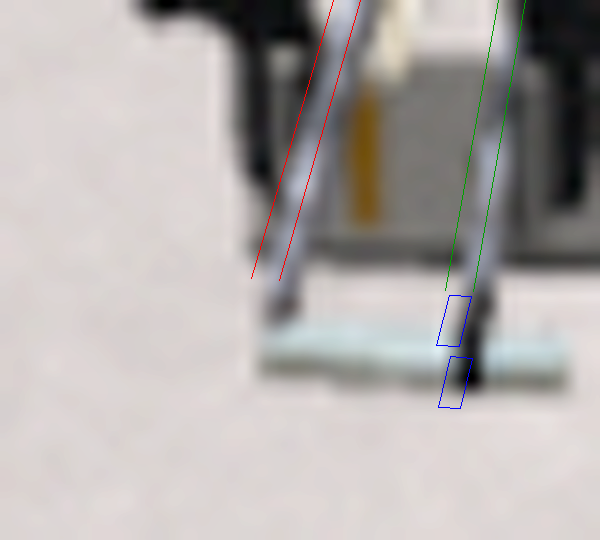

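Model and picture now agree to within about 0.5 mm. Stiff arm, sprung arm and rider are all offset by the same +17 to +20 zoomed pixels, and the sprung arm runs straight into the rider at (470,300). Holding there, then checking and handing in.

```bash
for i in 1 2; do python3 -m jog '{"gripper":[44.4,44.4,44.4,44.4,44.4,44.4,44.4,44.4,44.4,44.4,44.4,44.4,44.4,44.4,44.4,44.4],"dp":[[0,0,0],[0,0,0],[0,0,0],[0,0,0],[0,0,0],[0,0,0],[0,0,0],[0,0,0],[0,0,0],[0,0,0],[0,0,0],[0,0,0],[0,0,0],[0,0,0],[0,0,0],[0,0,0]],"turn":[0,0,0,0,0,0,0,0,0,0,0,0,0,0,0,0]}'; done
python3 - <<'E'
from h import *
s=viewer.snapshot("side"); old=np.load("m.npy").astype(float)
print("change at gauge",np.abs(s["img"][164:200,222:262]-old[164:200,222:262]).mean().round(2))
for n in("pin","bracket","plug","tray"):
    print(n,[(round(r["p"],2),r["rect"]) for r in spotter.trace(s,n)[:1]])
st=read_state();print(st["time"],st["width"],st["position"])
print(ticket.sign_off())
E
```

```text
time: 11.45
position: [0.5171, 0.0459, 0.1451]
orientation: [[0.002, 0.002, -1.0], [1.0, 0.002, 0.002], [0.002, -1.0, -0.002]]
wrist_force: [-0.0, 0.4, -0.1]
width: 0.444
time: 13.05
position: [0.5171, 0.0459, 0.1452]
orientation: [[0.002, 0.002, -1.0], [1.0, 0.002, 0.002], [0.002, -1.0, -0.002]]
wrist_force: [-1.0, -0.1, -1.4]
width: 0.444
change at gauge 1.66
pin [(0.49, [242.1, 203.0, 4.4, 6.9])]
bracket [(0.16, [239.2, 158.3, 18.5, 31.5])]
plug [(0.52, [221.3, 282.2, 16.8, 20.6])]
tray [(0.62, [262.7, 128.5, 29.2, 21.0])]
13.3 0.4423007618410289 [0.5171034  0.04593012 0.1451664 ]
the job is handed in; nothing more can be done
None
```

The job is handed in: I picked the tweezers up by both arms, carried them level and held them with the tips above the pin for over 3 s. They are still held. The hand-in reports no verdict, so success is judged only from my own checks.

- **Gap:** the gripper reading implies a tip gap of 34.6–35 mm. My estimate of the rider's place is about 34.8 mm from the side view and 35.0 mm from the first top view. In the last side view the sprung arm and rider agreed to about 0.5–1 mm, against the 3 mm allowed. A first rough estimate without depth correction gave 33.2 mm, and I set it aside.
- **Steadiness:** over the final hold the tool pose stayed within 0.1 mm and the opening at about 44.3 %. The picture at the gauge did not change.
- **Position over the pin:** the estimated jaw point is within about 10 mm of the pin (25 mm allowed). The two cameras disagree by 5 mm on the pin, and my overlay was off by up to about 10 mm in depth or height.
- **Pin and bystanders:** in the last picture the pin and plug show where they were at the start. The tray is in the same place as in the first side picture by eye only. The bracket detection was unreliable (p 0.16, a wrong location), so that check is inconclusive, but the arm passed well above and away from it.

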